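# Press the sprung palette board flat, bolt it, and stand the dipper in its well

## Robot

A 7-joint arm with a two-finger parallel gripper is mounted at the origin on the work surface. World frame = base frame: x ahead of the robot, y to its left, z up, the work surface at z = 0. Lengths are in mm, angles in rad, forces in N, time in s.
With the tool pointing down it reaches from about 400 to 875 mm from the base axis. Payload 4.4 kg.
Tool frame: the origin (TCP) lies at the very end of the fingers, on their centre line; the grasp point (between the pads) lies 19 mm behind it; y points along the fingers, x is the direction in which the jaws open and shut, and the axes are right-handed (so a half turn about y gives the same grasp; the last joint's range is limited). The gripper opens to 85 mm and grips with 20 to 120 N. Pads are 22 mm wide; open, the fingers measure 114 mm over their backs; the gripper's body (76 mm by 85 mm) begins 54 mm behind the grasp point. The pads swing forward as they close: fully open they stand 13 mm farther back than shut.
Start: joints at [-1.316, 0.628, 0.038, 1.517, -0.027, 0.996, -0.02], TCP at [204.938, 616.862, 231.313] pointing down, gripper open.
Joint ranges: [-3.06, 3.06], [-0.37, 2.12], [-1.25, 1.32], [0.18, 2.47], [-1.1, 4.24], [0.23, 1.98], [-2.94, 2.94]. Speed limits (rad/s): [2.57, 2.57, 3.14, 3.14, 3.14, 3.14, 3.14].

## Interface

Orientations are given as [roll, pitch, yaw] about the fixed x, y, z axes, in that order (R = Rz(yaw) Ry(pitch) Rx(roll)).
In Python, from cell import readout, eyes, finish_job gives the robot as it stands. The module is installed in compiled form; this text tells all that it offers.
- The arm moves only by the tool apply_moves, never from a script. Its argument "commands" is a list that holds one entry, the list of rows, each a list of 6 numbers: the shift along the tool's x, y, z in units of 0.04 m (1.0 is 0.04 m), then the turn, a rotation vector about the tool's x, y, z in units of 5 degrees (1.0 is 5 degrees). A call has 1 to 8 rows; each row shifts and turns the pose as measured when the row begins, along the tool's axes as they then stand; what a row does not reach is not made up. A row lasts 1/12 s, in which the tool goes at most 41.7 mm and 7.16 degrees, less where a joint would pass 70% of its speed; a pose out of reach is approached as far as the arm can. A call with a number of a shift or a turn outside -1 to 1 is refused whole. A call with a gripper value outside its range is refused whole. "claw" is the finger opening in mm, from 0 to 85.4, set as the call begins (left out, the last holds). The fingers move at their own pace and stop on an object; the grip force is fixed at half the most. Time passes only in rows, so rows that do not move let the fingers close. It gives the time, the measured TCP pose, the force and the opening at its end, in the units of the state.
- readout.read_state(): the state, without advancing time (a new reading comes with each control period).
- eyes.get_image(name): name is "scene" or "top" or "wrist"; returns a dict with "image" (480x640x3 uint8, red, green, blue), "mtx" (3x3 intrinsics, pixels), "rvec" (rotation vector, rad) and "tvec" (3), from world to camera coordinates, as OpenCV has them. Camera axes: x right, y down, z forward; pixel columns grow to the right and rows downward; lengths in mm; the calibration is good to about 2 mm. A picture is of the moment at which its call begins. There is no depth.
- finish_job(): hands the job in, once; it reports no verdict.
The state is a dict: "clock": time; "qpos": joint angles; "qd": joint speeds; "tau": joint torques, N m; "eef_pos": TCP position; "tool_rot": TCP orientation; "force": force on the tool from outside, world axes, zero at the start; "torque": the same for the moment, N m; "width": finger opening in mm.
Only numpy, scipy, OpenCV 4.12 (cv2) and the standard library are available. Lean on these libraries where they do the work, as an engineer would, in place of code of your own. Each camera call takes 0.05 s, during which the arm holds its last target. There are 200 camera calls.

## Task

Get the tilting palette desk ready for flat work: press the sprung board down until it lies level on the landing pad of its catch and, still holding it down, slide the bolt fully home into the catch so that the board stays down by itself. Then set the open steel cup upright inside the round well on the board. Press firmly but gently, because the board carries a glass plate, and leave the other things on the table where they are.

Things in the scene. Friction and masses are not known exactly. Their poses are not given: they have to be found in the camera images.
- desk: Table-top palette desk, fixed on the table: wooden tray 280 mm (x) by 380 mm (y), side rails 45 mm high. Origin: centre of its underside, z up. A 260 x 300 x 12 mm board with a let-in glass plate is hinged along its +x edge; lift springs hold the -x edge up. More than 30 N from the gripper on the desk, its board or its bolt counts as broken glass.
- hinge (a point): Middle of the board's hinge line, which runs along the desk's y, at desk x = 130 mm and 47 mm above the table (the height of the board's underside when level). The flat brass slide bolt lies along the board's free edge, its centre line 240 mm from the hinge line.
- slot_drawn (a point): Where the mouth of the catch's slot should be (centre; axes as the desk's). The dark steel catch block on the -y rail has a slot 30 mm wide (x), 8.5 mm high, 14 mm deep towards -y, for the 22 x 6 mm bolt, and a landing pad under the board's corner; top 12 mm above this point. A trim screw sets the block up to 5.5 mm higher or lower than this; not measured: find the landing by feel.
- board_edge (a point): Middle of the board's free edge on its top face (12 mm above the underside), 260 mm from the hinge line. Moves with the board.
- board (a joint): Tilt of the board (rad). 0 level; starts at its upper stop, 0.38, free edge up. Lands between -0.025 and 0.025. Pressing it down at the bolt takes 3 to 7 N at the top, 6 to 10 N just above the pad; on the pad about 50 N more per mm. The bolt fits the slot only with the board on the pad (to 1 mm). Unbolted it springs up again; bolted and let go it rises some 1 mm until the bolt bears in the slot.
- bolt (a joint): Travel of the slide bolt towards the desk's -y (m): 0 to 0.004 at the start (drawn back), 0.026 fully home against its stop. It enters the slot from about 0.009 on. It stays where it is left; moving it takes about 2 N.
- thumb_place (a point): Centre of the flat place on top of the brass bolt behind its knob, where a thumb or shut fingertips can press the board down; the bolt's top is 22 mm wide, 6 mm thick and here clear for 75 mm along the bolt (from the knob to the rear strap). 30 mm from the knob's axis on its +y side (desk), top of the bolt 20.5 mm above the board's underside. Moves with bolt and board; its z axis is the board's normal.
- knob (a point): Top of the bolt's upright knob: a brass stem 12 mm across with a 17 mm black ball, standing 30 mm above the bolt's flat top. Moves with bolt and board; push it towards the desk's -y to shoot the bolt.
- well (a point): Centre of the floor of the cup well on the board's top face: a dark wooden collar, inner diameter 61 mm, outer 68 mm, 7 mm high. Moves with the board; z axis = the board's normal. When level it lies 59 mm above the table.
- cup: Open steel dipper cup, 52 mm across with upright sides, 44 mm high, wall 2.5 mm, no lid. Origin: centre of its underside, z up. Stands on the table to the right.
- lidded_cup: Bystander: a steel dipper like the cup but closed by a lid 57 mm across with a small button, 62 mm high in all. Origin: centre of its underside.
- pigment_jar: Bystander: blue pigment jar with black cap, 50 mm across, 62 mm high. Origin: centre of its underside.
- orange_tube: Bystander: paint tube with an orange band, lying, 95 mm long, 25 mm thick. Origin: under its middle.
- violet_tube: Bystander: paint tube with a violet band, lying, 95 mm long, 25 mm thick. Origin: under its middle.
- palette_knife: Bystander: palette knife with black handle, lying, 195 mm long. Origin: under its middle.
- brush_pot: Bystander: white ceramic pot with brushes, 80 mm across, 240 mm high with the brushes. Origin: centre of its underside.
- oil_bottle: Bystander: amber oil bottle, 56 mm across, 150 mm high. Origin: centre of its underside.
Not all that is in view belongs to the job. What is shaped like the cup but orange is not meant.

How it is judged:
By the outcome, as a careful person would: the job done as asked, in the order asked, and still so for the second after the job is handed in, with the robot touching nothing.
It also fails if it takes over 62 s, if anything falls off the work surface, if the arm or the gripper's body presses on something with over 40 N, if the wrist force passes 120 N, or if a joint passes its speed limit or range.

## Working session

There is one attempt and no reset: what is moved stays moved. The work goes in short steps, Python scripts to look and compute and a tool call to move; the robot and the scene stay as the last step left them, time stands still between calls to the robot, and variables do not carry over. Pictures are saved under pics/ and viewed, about 8 in all and at most 12, crops included, and the job is handed in when it is done.

Besides the shell and the picture viewer there is one more tool, called after "Emit:" as a command line: name --argument value ..., lists and objects as JSON in quotes. apply_moves: Moves the arm, as the interface text tells. Shifts and turns lie within -1 to 1; 1 stands for 0.04 m of shift or 5 degrees of turn. Its arguments: {"type":"object","properties":{"commands":{"type":"array"},"claw":{"type":"number"}},"required":["commands"]}

```bash
mkdir -p pics; python3 - <<'E'
from cell import readout, eyes
import cv2, numpy as np
s=readout.read_state(); print({k:np.round(v,3).tolist() for k,v in s.items()})
for n in("scene","top"):
    d=eyes.get_image(n); cv2.imwrite(f"pics/{n}0.png",d["image"][:,:,::-1]); np.savez(f"{n}0.npz",**d)
    R=cv2.Rodrigues(np.array(d["rvec"]))[0]; print(n,d["mtx"],(-R.T@np.array(d["tvec"]).ravel()).round(),R.round(2).tolist())
E
```

```text
{'clock': 0.0, 'qpos': [-1.316, 0.629, 0.038, 1.518, -0.027, 0.996, -0.02], 'qd': [0.0, -0.0, 0.001, 0.0, 0.001, -0.0, 0.001], 'tau': [-0.0, -56.34, 1.226, -19.344, 0.011, 0.01, 0.0], 'eef_pos': [204.745, 616.234, 230.399], 'tool_rot': [-1.571, 0.002, 1.25], 'force': [1.068, 0.797, -0.425], 'torque': [-0.007, 0.024, -0.008], 'width': 85.574}
scene [[465.96366505   0.         321.19819482]
 [  0.         465.96366505 244.20219924]
 [  0.           0.           1.        ]] [1174.  132. 1051.] [[-0.18, 0.98, 0.0], [0.82, 0.15, -0.55], [-0.54, -0.09, -0.84]]
top [[596.4825026    0.         306.28029049]
 [  0.         596.4825026  233.78394053]
 [  0.           0.           1.        ]] [ 383.   26. 1571.] [[-0.03, -1.0, -0.01], [-1.0, 0.03, -0.09], [0.1, 0.01, -1.0]]
```

View pics/top0.png

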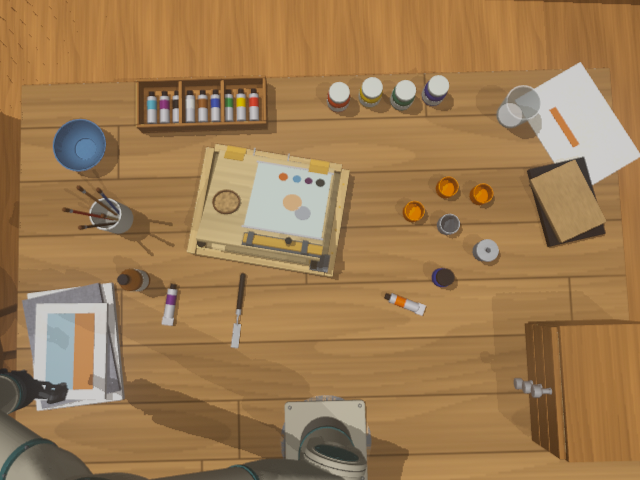

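View pics/scene0.png

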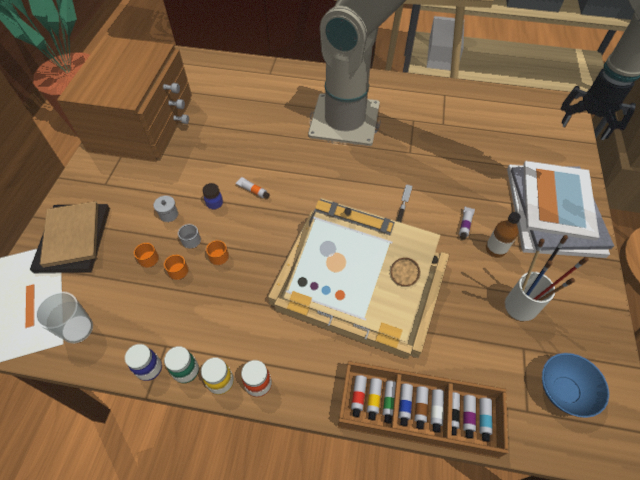

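```bash
python3 - <<'E'
import cv2
a=cv2.imread("pics/top0.png")[140:284,180:360]; cv2.imwrite("pics/topc.png",cv2.resize(a,None,fx=4.1,fy=4.1,interpolation=cv2.INTER_CUBIC))
b=cv2.imread("pics/scene0.png")[190:360,260:460]; cv2.imwrite("pics/scenec.png",cv2.resize(b,None,fx=3.5,fy=3.5,interpolation=cv2.INTER_CUBIC))
E
```

```text
(no output)
```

View pics/topc.png

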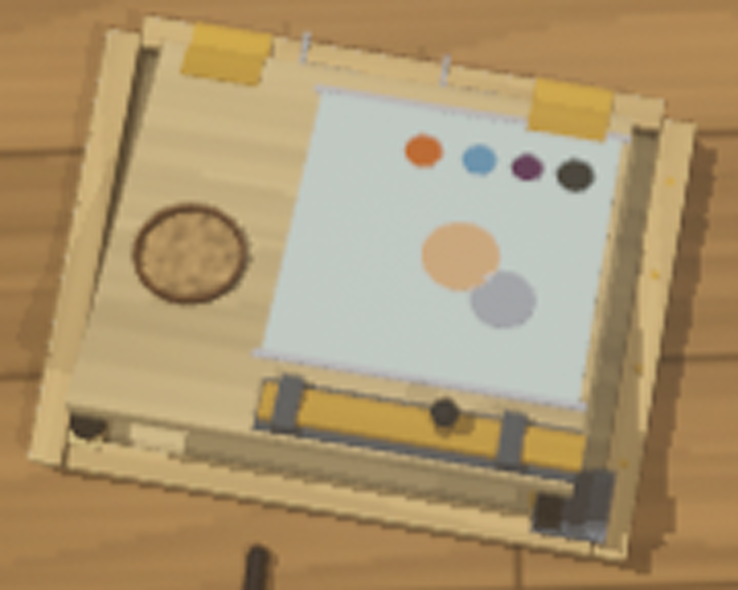

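View pics/scenec.png

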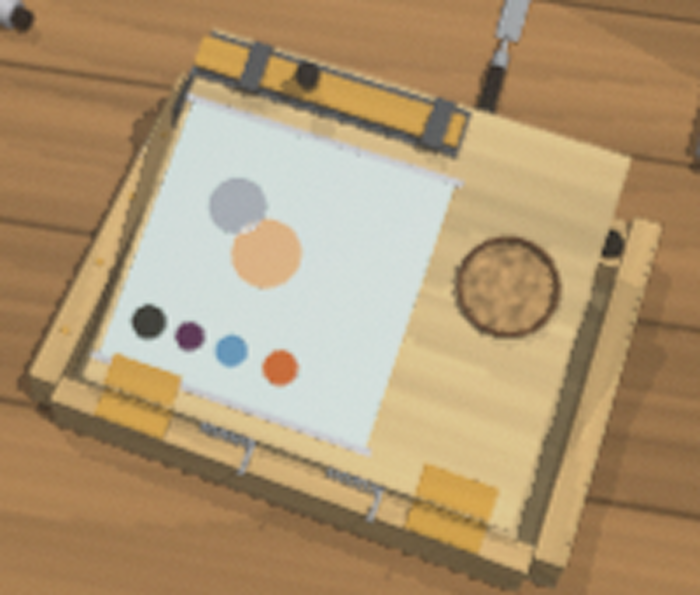

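```bash
cat > h.py <<'E'
import numpy as np, cv2
def P(d): return np.array(d["mtx"])@np.c_[cv2.Rodrigues(np.array(d["rvec"]))[0],np.array(d["tvec"]).reshape(3,1)]
def tri(d1,p1,d2,p2):
    X=cv2.triangulatePoints(P(d1),P(d2),np.array(p1,float).reshape(2,1),np.array(p2,float).reshape(2,1)).ravel(); return X[:3]/X[3]
def onz(d,p,z):
    M=P(d); A=np.c_[M[:,0],M[:,1],M[:,2]*z+M[:,3]]; q=np.linalg.solve(A,[p[0],p[1],1]); return np.r_[q[:2]/q[2],z]
def proj(d,X): q=P(d)@np.r_[X,1]; return q[:2]/q[2]
E
python3 - <<'E'
from h import *
from scipy.optimize import least_squares
T=np.load("top0.npz");S=np.load("scene0.npz")
t=lambda u,v:(180+(u+.5)/4.1-.5,140+(v+.5)/4.1-.5)
s=lambda u,v:(260+(u+.5)/3.5-.5,190+(v+.5)/3.5-.5)
for n,a,b in [("knob",(444,409),(307,73)),("well",(190,254),(508,288)),("palblue",(479,160),(231,350)),("freecornerL",(68,405),(629,157))]:
    print(n,tri(T,t(*a),S,s(*b)).round(1))
print("cup",tri(T,(449.5,224),S,(189,236)).round(1),onz(T,(449.5,224),40).round(1),onz(S,(189,236),40).round(1))
C=[((108,30),(140,190)),((30,460),(-140,190)),((695,122),(140,-190)),((625,560),(-140,-190))]
W=np.array([onz(T,t(*c),45)[:2] for c,_ in C]);M=np.array([m for _,m in C])
print(W.round(1))
# scene: (660,225)->(-140,190)?, (560,575)->(140,190), (30,385)->(140,-190)
W2=np.array([onz(S,s(*c),45)[:2] for c in [(558,570),(660,226),(30,378)]]);print(W2.round(1))
def f(p):
    c,q=np.cos(p[2]),np.sin(p[2]); R=np.array([[c,-q],[q,c]])
    return (M@R.T+p[:2]-W).ravel()
r=least_squares(f,[600,100,-.15],x_scale=[1,1,.01]);print(r.x,np.degrees(r.x[2]),r.fun.round(1))
x,y,a=r.x; c,q=np.cos(a),np.sin(a);R=np.array([[c,-q],[q,c]])
for th in(.38,0):
  for n,X in [("knob",(-240,50.5)),]:
    # board frame: distance from hinge X, normal Z
    dx=130+X[0]*np.cos(th)+X[1]*np.sin(th); z=47-X[0]*np.sin(th)+X[1]*np.cos(th)
    print(th,n,"desk x",dx,"z",z)
for n,a,b in [("knob",(444,409),(307,73)),("well",(190,254),(508,288))]:
    X=tri(T,t(*a),S,s(*b)); print(n,"desk",(R.T@(X[:2]-[x,y])).round(1),X[2].round(1))
E
```

```text
knob [504.4  77.7 175.9]
well [608.2 231.1 111.3]
palblue [667.7  55.8  74.4]
freecornerL [515.2 298.6 149.5]
cup [ 546.2 -338.4   19. ] [ 544.2 -334.3   40. ] [ 558.8 -327.6   40. ]
[[763.9 290.8]
 [491.1 342.9]
 [693.6 -80.4]
 [418.3 -27.4]]
[[770.8 286.2]
 [496.3 342.5]
 [698.6 -79.3]]
[ 5.91698267e+02  1.31464231e+02 -1.90135786e-01] -10.893978098769937 [ 1.2  0.8 -0.9  1.6 -0.3 -1.2 -0.  -1.2]
0.38 knob desk x -74.14802883300683 z 182.91847675572959
0 knob desk x -110.0 z 97.5
knob desk [-75.5 -69.3] 175.9
well desk [ -2.7 101. ] 111.3
```

Emit:
apply_moves --commands '[[[-0.64, 0, -0.76, 0, 0, 0], [-0.64, 0, -0.76, 0, 0, 0], [-0.64, 0, -0.76, 0, 0, 0], [-0.64, 0, -0.76, 0, 0, 0], [-0.64, 0, -0.76, 0, 0, 0], [-0.64, 0, -0.76, 0, 0, 0], [-0.64, 0, -0.76, 0, 0, 0], [-0.64, 0, -0.76, 0, 0, 0]]]' --claw 0

```text
clock: 0.77
eef_pos: [368.0, 344.2, 224.6]
tool_rot: [-1.562, 0.002, 1.271]
force: [1.6, 0.3, 0.5]
width: -0.1
```

```bash
cat >> h.py <<'E'
from scipy.spatial.transform import Rotation as Ro
DX,DY,DA=594.,131.,-.19
def d2w(p,o=None):
    "desk to world"
    o=(DX,DY) if o is None else o
    c,s=np.cos(DA),np.sin(DA); return np.array([o[0]+c*p[0]-s*p[1],o[1]+s*p[0]+c*p[1],p[2]])
def w2d(p):
    c,s=np.cos(DA),np.sin(DA); x,y=p[0]-DX,p[1]-DY; return np.array([c*x+s*y,-s*x+c*y,p[2]])
def toolR(th=0.,yaw=DA+np.pi/2):
    "tool down, x along desk y, leaning with board tilt th"
    return Ro.from_euler('xyz',[-np.pi/2,0,yaw])*Ro.from_rotvec([th,0,0])
def delta(p,R=None):
    from cell import readout
    s=readout.read_state(); R0=Ro.from_euler('xyz',s["tool_rot"])
    print("t",round(s["clock"],2),"pos",np.round(s["eef_pos"],1),"desk",w2d(s["eef_pos"]).round(1),"F",np.round(s["force"],1),"w",round(s["width"],1))
    print("shift units",(R0.inv().apply(np.array(p)-s["eef_pos"])/40).round(3), "turn units",(None if R is None else np.degrees((R0.inv()*R).as_rotvec()).round(2)/5))
E
python3 -c "
from h import *
delta(d2w((-67,-38,215)),toolR(.38))"
```

```text
t 0.77 pos [368.  344.2 224.6] desk [-262.2  166.7  224.6] F [1.6 0.3 0.5] w -0.1
shift units [-4.554  0.205 -5.412] turn units [ 4.254 -1.242  0.22 ]
```

Emit:
apply_moves --commands '[[[-0.65, 0, -0.77, 0, 0, 0], [-0.65, 0, -0.77, 0, 0, 0], [-0.65, 0, -0.77, 0, 0, 0], [-0.65, 0, -0.77, 0, 0, 0], [-0.65, 0, -0.77, 0, 0, 0], [-0.65, 0, -0.77, 0, 0, 0], [-0.65, 0, -0.77, 0, 0, 0], [0, 0, 0, 0, -1, 0]]]'

```text
clock: 1.43
eef_pos: [526.1, 86.9, 222.1]
tool_rot: [-1.564, 0.008, 1.349]
force: [0.6, -0.4, -0.0]
width: -0.1
```

```bash
python3 -c "
from h import *
delta(d2w((-67,-38,212)),toolR(.38))"
```

```text
t 1.43 pos [526.1  86.9 222.1] desk [-58.4 -56.2 222.1] F [ 0.6 -0.4 -0. ] w -0.1
shift units [0.449 0.25  0.228] turn units [ 4.28  -0.374 -0.016]
```

Emit:
apply_moves --commands '[[[0.45, 0.2, 0.22, 0, -0.37, 0], [0, 0, 0, 0.9, 0, 0], [0, 0, 0, 0.9, 0, 0], [0, 0, 0, 0.9, 0, 0], [0, 0, 0, 0.9, 0, 0], [0, 0, 0, 0.9, 0, 0], [0, 0, 0, 0, 0, 0]]]'

```text
clock: 2.02
eef_pos: [515.8, 111.4, 210.5]
tool_rot: [-1.145, 0.007, 1.385]
force: [0.3, 0.2, 0.1]
width: -0.0
```

```bash
python3 - <<'E'
from h import *
from cell import eyes
delta(d2w((-67,-38,202)),toolR(.38))
ims=[]
for n in("wrist","scene","top"):
    d=eyes.get_image(n); np.savez(f"{n}1.npz",**d); ims.append(d["image"][:,:,::-1])
a=cv2.resize(ims[1][170:320,280:420],None,fx=2.5,fy=2.5,interpolation=cv2.INTER_CUBIC)
w=cv2.resize(ims[0],None,fx=.7,fy=.7)
o=np.zeros((600,800,3),np.uint8); o[:336,:448]=w; o[:375,450:800]=a
b=cv2.resize(ims[2][200:285,220:340],None,fx=2.6,fy=2.6,interpolation=cv2.INTER_CUBIC); o[376:376+221,:312]=b
cv2.imwrite("pics/m1.png",o)
d=np.load("wrist1.npz")
for th in (.38,):
  for nm,(X,Z),y in [("knobtop",(-240,50.5),-69.3),("thumb",(-240,20.5),-39.3)]:
    p=d2w((130+X*np.cos(th)+Z*np.sin(th),y,47-X*np.sin(th)+Z*np.cos(th))); print(nm,p.round(1),proj(d,p)*.7)
E
```

```text
t 2.02 pos [515.8 111.4 210.5] desk [-73.1 -34.  210.5] F [0.3 0.2 0.1] w -0.0
shift units [-0.099  0.13  -0.226] turn units [-0.522  0.014 -0.092]
knobtop [508.1  77.  182.9] [177.66408586 207.94710965]
thumb [502.8 108.5 155.1] [219.4228357  194.82542947]
```

View pics/m1.png

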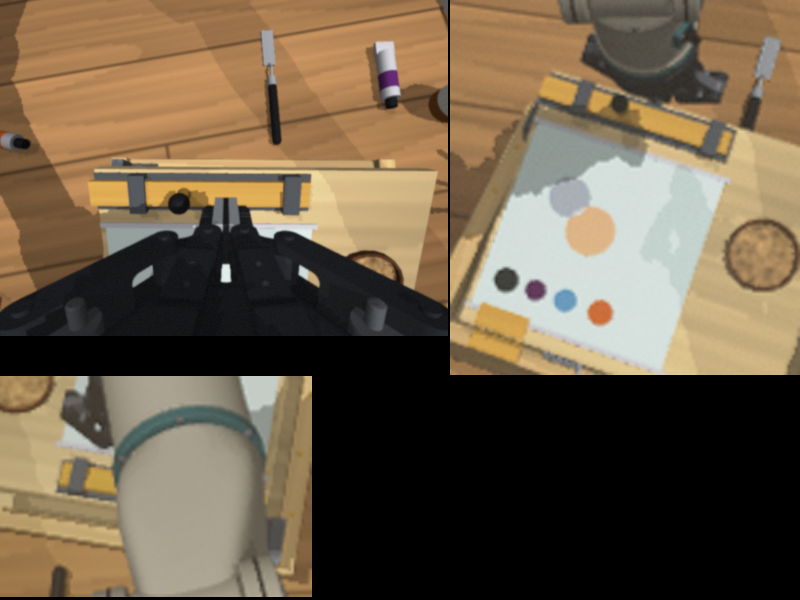

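```bash
python3 -c "
from h import *
delta(d2w((-81.6,-38,164.3)),toolR(.38))"
```

```text
t 2.17 pos [514.  112.3 212.5] desk [-75.1 -33.5 212.5] F [0.2 0.3 0.2] w 0.2
shift units [-0.105  1.167 -0.344] turn units [-0.48   0.046 -0.09 ]
```

Emit:
apply_moves --commands '[[[-0.1, 0, -0.34, -0.48, 0, -0.09], [0, 0.55, 0, 0, 0, 0], [0, 0.55, 0, 0, 0, 0], [0, 0, 0, 0, 0, 0]]]'

```text
clock: 2.5
eef_pos: [507.5, 112.6, 168.1]
tool_rot: [-1.203, -0.004, 1.389]
force: [-1.3, 0.7, 0.4]
width: 0.1
```

```bash
python3 -c "
from h import *
delta(d2w((-85.3,-38,155)),toolR(.38))"
```

```text
t 2.5 pos [507.5 112.6 168.1] desk [-81.4 -34.4 168.1] F [-1.3  0.7  0.4] w 0.1
shift units [-0.091  0.34  -0.026] turn units [0.136 0.108 0.006]
```

Emit:
apply_moves --commands '[[[-0.09, 0.12, -0.02, 0.1, 0.1, 0], [0, 0.12, 0, 0, 0, 0], [0, 0.08, 0, 0, 0, 0], [0, 0.05, 0, 0, 0, 0]]]'

```text
clock: 2.83
eef_pos: [502.3, 111.5, 157.0]
tool_rot: [-1.199, -0.002, 1.383]
force: [0.2, -0.7, -0.9]
width: 0.2
```

```bash
python3 -c "
from h import *
delta(d2w((-85.3,-38,155)),toolR(.38))"
```

```text
t 2.83 pos [502.3 111.5 157. ] desk [-86.4 -36.4 157. ] F [ 0.2 -0.7 -0.9] w 0.2
shift units [-0.04   0.038 -0.044] turn units [0.098 0.036 0.014]
```

Emit:
apply_moves --commands '[[[-0.03, 0.15, -0.02, -0.25, 0, 0], [0, 0.15, 0.01, -0.29, 0, 0], [0, 0.15, 0.01, -0.29, 0, 0], [0, 0.15, 0.01, -0.29, 0, 0], [0, 0.15, 0.01, -0.29, 0, 0], [0, 0.15, 0.01, -0.29, 0, 0]]]'

```text
clock: 3.33
eef_pos: [492.1, 113.1, 127.9]
tool_rot: [-1.356, -0.005, 1.381]
force: [-1.4, -0.3, 6.0]
width: -0.0
```

```bash
cat >> h.py <<'E'
def arc(z,y=-38):
    from scipy.optimize import brentq
    th=brentq(lambda t:47+240*np.sin(t)+20.5*np.cos(t)-z,-.2,.5)
    print("theta",round(th,3)); return d2w((130-240*np.cos(th)+20.5*np.sin(th),y,z)),toolR(th)
def here():
    from cell import readout
    s=readout.read_state(); delta(*arc(s["eef_pos"][2]))
E
python3 -c "
from h import *
here()"
```

```text
theta 0.257
t 3.33 pos [492.1 113.1 127.9] desk [-96.7 -36.8 127.9] F [-1.4 -0.3  6. ] w -0.0
shift units [-0.03   0.001  0.006] turn units [0.49  0.018 0.058]
```

Emit:
apply_moves --commands '[[[-0.03, 0.15, 0.01, -0.15, 0, 0], [0, 0.15, 0.01, -0.22, 0, 0], [0, 0.15, 0.01, -0.22, 0, 0], [0, 0.15, 0.01, -0.22, 0, 0], [0, 0.15, 0.01, -0.22, 0, 0], [0, 0.15, 0.01, -0.22, 0, 0], [0, 0.15, 0.01, -0.22, 0, 0], [0, 0.14, 0.01, -0.22, 0, 0]]]'

```text
clock: 4.0
eef_pos: [482.0, 115.0, 88.4]
tool_rot: [-1.514, -0.009, 1.38]
force: [-2.2, -1.2, 5.9]
width: -0.3
```

```bash
python3 -c "
from h import *
here()"
```

```text
theta 0.087
t 4.0 pos [482.  115.   88.4] desk [-107.   -36.9   88.4] F [-2.2 -1.2  5.9] w -0.3
shift units [-0.027  0.     0.008] turn units [ 0.348 -0.     0.1  ]
```

Emit:
apply_moves --commands '[[[-0.03, 0.13, 0.01, -0.1, 0, 0.1], [0, 0.1, 0, -0.15, 0, 0], [0, 0.06, 0, -0.1, 0, 0]]]'

```text
clock: 4.25
eef_pos: [480.4, 114.9, 78.9]
tool_rot: [-1.547, -0.001, 1.381]
force: [-2.1, -0.4, 6.0]
width: 0.2
```

```bash
python3 -c "
from h import *
here()"
```

```text
theta 0.048
t 4.25 pos [480.4 114.9  78.9] desk [-108.5  -37.3   78.9] F [-2.1 -0.4  6. ] w 0.2
shift units [-0.018  0.     0.007] turn units [0.27  0.    0.014]
```

Emit:
apply_moves --commands '[[[0, 0.03, 0, -0.03, 0, 0], [0, 0.03, 0, -0.03, 0, 0], [0, 0.03, 0, -0.03, 0, 0], [0, 0.03, 0, -0.03, 0, 0]]]'

```text
clock: 4.58
eef_pos: [480.2, 114.9, 77.3]
tool_rot: [-1.558, -0.001, 1.381]
force: [-1.3, -0.4, 6.7]
width: -0.1
```

Emit:
apply_moves --commands '[[[0, 0.04, 0, -0.04, 0, 0], [0, 0.04, 0, -0.04, 0, 0], [0, 0.04, 0, -0.04, 0, 0], [0, 0.04, 0, -0.04, 0, 0], [0, 0.04, 0, -0.04, 0, 0]]]'

```text
clock: 5.0
eef_pos: [479.8, 115.0, 73.5]
tool_rot: [-1.576, -0.002, 1.38]
force: [-2.6, -0.5, 6.6]
width: -0.1
```

Emit:
apply_moves --commands '[[[0, 0.04, 0, 0, 0, 0], [0, 0.04, 0, 0, 0, 0], [0, 0.04, 0, 0, 0, 0], [0, 0.04, 0, 0, 0, 0]]]'

```text
clock: 5.33
eef_pos: [479.5, 115.1, 70.4]
tool_rot: [-1.576, -0.003, 1.379]
force: [-3.0, -0.3, 6.6]
width: 0.2
```

Emit:
apply_moves --commands '[[[0, 0.04, 0, 0, 0, 0], [0, 0.04, 0, 0, 0, 0], [0, 0.04, 0, 0, 0, 0]]]'

```text
clock: 5.58
eef_pos: [479.3, 115.1, 68.0]
tool_rot: [-1.575, -0.003, 1.378]
force: [-3.2, -0.1, 6.5]
width: 0.4
```

Emit:
apply_moves --commands '[[[0, 0.04, 0.005, 0, 0, 0], [0, 0.04, 0.005, 0, 0, 0], [0, 0.04, 0.005, 0, 0, 0]]]'

```text
clock: 5.83
eef_pos: [479.2, 115.4, 66.5]
tool_rot: [-1.576, -0.005, 1.378]
force: [-4.6, 0.3, 21.3]
width: 0.0
```

Emit:
apply_moves --commands '[[[-0.06, 0.03, -0.005, 0, 0, 0], [-0.06, 0.03, -0.005, 0, 0, 0], [-0.06, 0.03, -0.005, 0, 0, 0]]]'

```text
clock: 6.08
eef_pos: [478.5, 111.6, 66.7]
tool_rot: [-1.577, -0.009, 1.38]
force: [-3.5, 1.9, 9.4]
width: -0.1
```

```bash
python3 -c "
from h import *
here()"
```

```text
theta -0.003
t 6.08 pos [478.5 111.6  66.7] desk [-109.7  -40.9   66.7] F [-3.5  1.9  9.4] w -0.1
shift units [0.071 0.001 0.008] turn units [ 0.032 -0.006  0.106]
```

Emit:
apply_moves --commands '[[[-0.07, 0.036, 0, 0, 0, 0], [-0.07, 0.036, 0, 0, 0, 0], [-0.07, 0.036, 0, 0, 0, 0], [-0.07, 0.036, 0, 0, 0, 0]]]'

```text
clock: 6.42
eef_pos: [477.3, 105.7, 66.7]
tool_rot: [-1.579, -0.017, 1.384]
force: [-3.8, 1.5, 12.3]
width: 0.4
```

```bash
python3 -c "
from h import *
here()"
```

```text
theta -0.003
t 6.42 pos [477.3 105.7  66.7] desk [-109.8  -46.8   66.7] F [-3.8  1.5 12.3] w 0.4
shift units [0.221 0.004 0.006] turn units [0.056 0.036 0.194]
```

Emit:
apply_moves --commands '[[[-0.07, 0.036, 0, 0, 0, 0.05], [-0.07, 0.036, 0, 0, 0, 0.05], [-0.07, 0.036, 0, 0, 0, 0.05], [-0.07, 0.036, 0, 0, 0, 0.05]]]'

```text
clock: 6.75
eef_pos: [476.1, 99.1, 66.7]
tool_rot: [-1.581, -0.006, 1.386]
force: [-3.1, 1.3, 12.8]
width: 0.3
```

```bash
python3 - <<'E'
from h import *
from cell import eyes
here()
d=eyes.get_image("wrist"); np.savez("wrist2.npz",**d); a=d["image"][:,:,::-1]
b=eyes.get_image("scene")["image"][170:320,280:420,::-1]
o=np.zeros((480,800,3),np.uint8); o[:375,:500]=cv2.resize(a,(500,375)); o[:321,500:]=cv2.resize(b,(300,321),interpolation=cv2.INTER_CUBIC)
cv2.imwrite("pics/m2.png",o); here()
E
```

```text
theta -0.004
t 6.75 pos [476.1  99.1  66.7] desk [-109.8  -53.6   66.7] F [-3.1  1.3 12.8] w 0.3
shift units [0.389 0.002 0.005] turn units [0.082 0.062 0.074]
theta -0.004
t 6.85 pos [476.   98.9  66.6] desk [-109.8  -53.9   66.6] F [-3.   0.8 13.3] w -0.1
shift units [0.396 0.002 0.005] turn units [0.08  0.058 0.07 ]
```

View pics/m2.png

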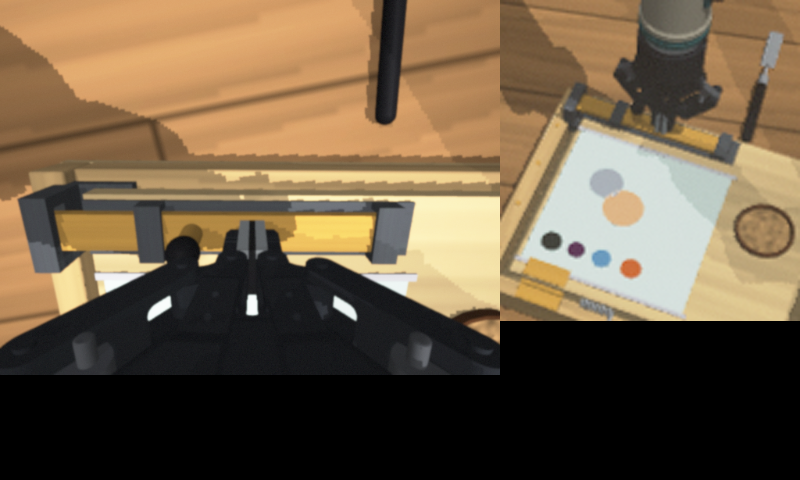

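```bash
python3 - <<'E'
from h import *
d=np.load("wrist2.npz")
k=640/500
for n,p,z in [("knob",(182,250),89),("boltfront",(57,232),66),("strapL",(136,230),70),("catchR",(80,215),70),("tip",(252,248),67)]: print(n,w2d(onz(d,(p[0]*k,p[1]*k),z)).round(1))
E
```

```text
knob [-112.5  -86.9   89. ]
boltfront [-111.  -162.4   66. ]
strapL [-114.1 -116.3   70. ]
catchR [-122.8 -145.3   70. ]
tip [-101.7  -53.    67. ]
```

Emit:
apply_moves --commands '[[[-0.07, 0.036, 0, 0, 0, 0.04], [-0.07, 0.036, 0, 0, 0, 0.04], [-0.07, 0.036, 0, 0, 0, 0.03], [-0.06, 0.036, 0, 0, 0, 0.03]]]'

```text
clock: 7.18
eef_pos: [474.9, 93.0, 66.7]
tool_rot: [-1.584, -0.001, 1.389]
force: [-3.8, 1.7, 13.4]
width: -0.2
```

```bash
python3 -c "
from h import *
here()"
```

```text
theta -0.004
t 7.18 pos [474.9  93.   66.7] desk [-109.8  -59.8   66.7] F [-3.8  1.7 13.4] w -0.2
shift units [0.545 0.    0.002] turn units [0.106 0.09  0.006]
```

Emit:
apply_moves --commands '[[[-0.06, 0.036, 0, 0, 0, 0.04], [-0.06, 0.036, 0, 0, 0, 0.04], [-0.06, 0.036, 0, 0, 0, 0.03]]]'

```text
clock: 7.43
eef_pos: [474.4, 90.2, 66.7]
tool_rot: [-1.586, 0.003, 1.391]
force: [-3.6, 6.9, 12.7]
width: 0.2
```

```bash
python3 -c "
from h import *
here()"
```

```text
theta -0.003
t 7.43 pos [474.4  90.2  66.7] desk [-109.7  -62.7   66.7] F [-3.6  6.9 12.7] w 0.2
shift units [ 0.617 -0.002  0.002] turn units [ 0.132  0.116 -0.034]
```

Emit:
apply_moves --commands '[[[-0.06, 0.036, 0, 0, 0, 0], [-0.06, 0.036, 0, 0, 0, 0], [-0.06, 0.036, 0, 0, 0, 0]]]'

```text
clock: 7.68
eef_pos: [474.4, 90.2, 66.7]
tool_rot: [-1.588, -0.006, 1.396]
force: [-3.2, 5.8, 13.1]
width: 0.1
```

```bash
python3 -c "
from h import *
here()"
```

```text
theta -0.003
t 7.68 pos [474.4  90.2  66.7] desk [-109.8  -62.6   66.7] F [-3.2  5.8 13.1] w 0.1
shift units [ 0.615  0.004 -0.002] turn units [0.162 0.176 0.072]
```

Emit:
apply_moves --commands '[[[0, 0.0, 0, 0, 0, 0], [0, -0.05, 0, 0, 0, 0], [0, -0.3, 0, 0, 0, 0], [0, -0.7, 0, 0, 0, 0], [0, -1, 0, 0, 0, 0], [0, -1, 0, 0, 0, 0], [0, 0, 0, 0, 0, 0]]]' --claw 0

```text
clock: 8.27
eef_pos: [474.3, 91.0, 195.7]
tool_rot: [-1.59, -0.009, 1.396]
force: [0.4, -0.4, 0.0]
width: 0.1
```

```bash
python3 - <<'E'
from h import *
from cell import eyes
d=eyes.get_image("wrist"); np.savez("wrist3.npz",**d); a=d["image"][:,:,::-1]
D=eyes.get_image("scene");np.savez("scene3.npz",**D); b=D["image"][170:320,270:420,::-1]
o=np.zeros((600,800,3),np.uint8); o[:330,:440]=cv2.resize(a,(440,330)); o[:360,440:]=cv2.resize(b,(360,360),interpolation=cv2.INTER_CUBIC)
# cup region in scene
c=D["image"][180:290,120:270,::-1]; o[362:582,:300]=cv2.resize(c,(300,220),interpolation=cv2.INTER_CUBIC)
e=eyes.get_image("top");np.savez("top3.npz",**e); f=e["image"][170:300,390:510,::-1]; o[362:600,320:540]=cv2.resize(f,(220,238),interpolation=cv2.INTER_CUBIC)
cv2.imwrite("pics/m3.png",o); here()
for n,p in [("knob home",(-110,-94.5,97.5)),("knob pre",(-110,-69,97.5))]: print(n,proj(d,d2w(p))*440/640)
E
```

```text
Traceback (most recent call last):
  File "h.py", line 30, in here
    s=readout.read_state(); delta(*arc(s["eef_pos"][2]))
                                   ~~~^^^^^^^^^^^^^^^^^
  File "h.py", line 26, in arc
    th=brentq(lambda t:47+240*np.sin(t)+20.5*np.cos(t)-z,-.2,.5)
ValueError: f(a) and f(b) must have different signs
```

View pics/m3.png

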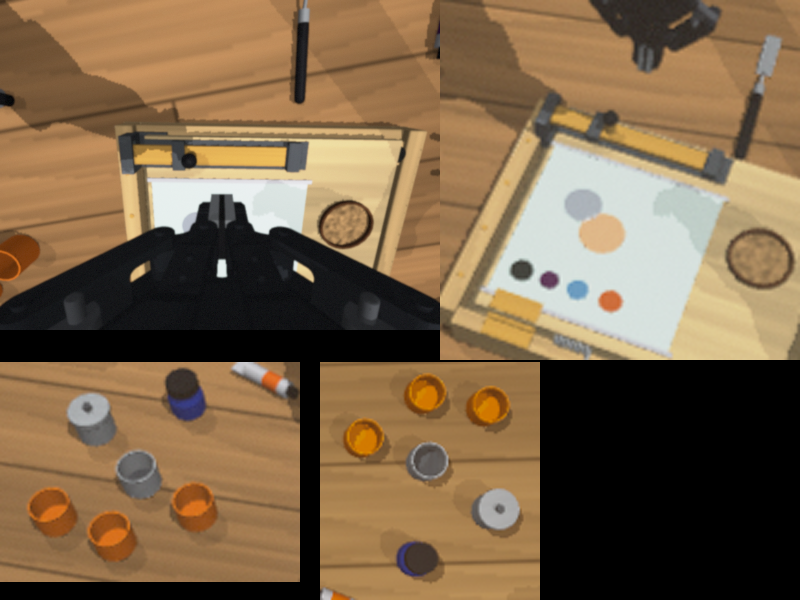

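```bash
python3 - <<'E'
from h import *
T=np.load("top3.npz");S=np.load("scene3.npz");W=np.load("wrist3.npz")
a=(390+109/1.833,170+97/1.83);b=(189,232)
print("cup",onz(T,a,44).round(1),onz(S,b,44).round(1),tri(T,a,S,b).round(1))
w1=(346*640/440,224*640/440);w2=(403.3,277.5)
print("well",onz(W,w1,62).round(1),onz(S,w2,62).round(1),tri(W,w1,S,w2).round(1), "model",d2w((-9,101,60)).round(1))
c=onz(T,a,44); delta((c[0],c[1],180),toolR(0,np.radians(30)))
E
```

```text
cup [ 546.4 -333.4   44. ] [ 549.1 -330.    44. ] [ 546.6 -333.5   39.6]
well [592.4 233.7  62. ] [594.8 233.6  62. ] [593.6 234.1  60.3] model [604.2 231.9  60. ]
t 8.42 pos [470.3  90.3 189.9] desk [-113.8  -63.4  189.9] F [-0.6  0.4 -0.1] w -0.1
shift units [-10.101   0.238  -3.709] turn units [ 0.082 10.     0.096]
```

Emit:
apply_moves --commands '[[[-0.94, 0, -0.34, 0, 0, 0], [-0.94, 0, -0.34, 0, 0, 0], [-0.94, 0, -0.34, 0, 0, 0], [-0.94, 0, -0.34, 0, 0, 0], [-0.94, 0, -0.34, 0, 0, 0], [-0.94, 0, -0.34, 0, 0, 0], [-0.94, 0, -0.34, 0, 0, 0], [-0.94, 0, -0.34, 0, 0, 0]]]' --claw 74

```text
clock: 9.08
eef_pos: [524.3, -221.4, 175.1]
tool_rot: [-1.557, -0.012, 1.423]
force: [0.7, 1.4, -1.0]
width: 73.9
```

Emit:
apply_moves --commands '[[[0, 0, 0, 0, 1, 0], [0, 0, 0, 0, 1, 0], [0, 0, 0, 0, 1, 0], [0, 0, 0, 0, 1, 0], [0, 0, 0, 0, 1, 0], [0, 0, 0, 0, 1, 0], [0, 0, 0, 0, 1, 0], [0, 0, 0, 0, 1, 0]]]'

```text
clock: 9.75
eef_pos: [513.7, -237.9, 157.8]
tool_rot: [-1.536, 0.02, 0.668]
force: [-0.2, -0.8, 0.3]
width: 74.3
```

```bash
python3 - <<'E'
from h import *
delta((547,-332.5,140),toolR(0,np.radians(30)))
E
```

```text
t 9.75 pos [ 513.7 -237.9  157.8] desk [  -9.2 -377.4  157.8] F [-0.2 -0.8  0.3] w 74.3
shift units [-0.803  0.378 -2.387] turn units [-0.378  1.652 -0.26 ]
```

Emit:
apply_moves --commands '[[[-0.3, 0, -0.8, -0.2, 0, -0.26], [-0.3, 0, -0.8, -0.18, 0, 0], [-0.3, 0, -0.8, 0, 0, 0], [0, 0, 0, 0, 0.85, 0], [0, 0, 0, 0, 0.8, 0]]]'

```text
clock: 10.17
eef_pos: [541.5, -333.4, 143.7]
tool_rot: [-1.553, 0.008, 0.521]
force: [0.7, 0.9, -0.1]
width: 74.3
```

```bash
python3 - <<'E'
from h import *
from cell import eyes
d=eyes.get_image("wrist"); np.savez("wrist4.npz",**d); cv2.imwrite("pics/w4.png",d["image"][:,:,::-1])
delta((547,-332.5,100),toolR(0,np.radians(30)))
E
```

```text
t 10.22 pos [ 540.9 -334.6  143.4] desk [  35.8 -467.2  143.4] F [ 1.  -1.1 -0.2] w 74.0
shift units [ 0.168  1.083 -0.047] turn units [-0.186 -0.076 -0.108]
```

View pics/w4.png

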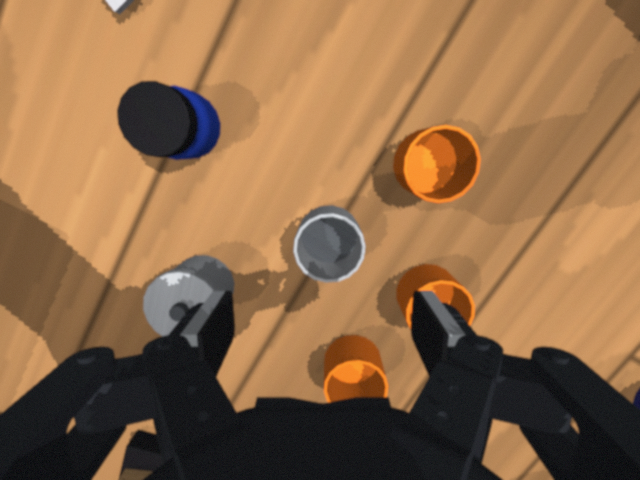

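```bash
python3 - <<'E'
from h import *
d=np.load("wrist4.npz")
c=onz(d,(330,246),44);print("cup",c.round(1))
R=toolR(0,np.radians(30))
for n,p,z in [("lid",(180,303),56),("or_left?",(442,163),44),("or2",(443,305),44),("or3",(356,386),44)]:
    q=onz(d,p,z); print(n,q.round(1),R.inv().apply(q-c).round(0))
delta((c[0],c[1],90),R)
E
```

```text
cup [ 547.3 -332.6   44. ]
lid [ 474.  -419.6   56. ] [-107.  -12.  -39.]
or_left? [ 583.5 -244.8   44. ] [75.  0. 58.]
or2 [ 643.2 -330.    44. ] [ 84.  -0. -46.]
or3 [ 623.3 -422.3   44. ] [  21.   -0. -116.]
t 10.22 pos [ 540.9 -334.6  143.4] desk [  35.8 -467.2  143.4] F [ 1.  -1.1 -0.2] w 74.0
shift units [ 0.175  1.333 -0.056] turn units [-0.186 -0.076 -0.108]
```

Emit:
apply_moves --commands '[[[0.17, 0.3, -0.05, -0.19, -0.07, -0.1], [0, 0.7, 0, 0, 0, 0], [0, 0.7, 0, 0, 0, 0], [0, 0, 0, 0, 0, 0]]]'

```text
clock: 10.55
eef_pos: [545.4, -332.4, 68.2]
tool_rot: [-1.568, 0.005, 0.527]
force: [-0.6, -0.2, -0.4]
width: 74.2
```

```bash
python3 - <<'E'
from h import *
delta((547.3,-332.6,10),toolR(0,np.radians(30)))
E
```

```text
t 10.55 pos [ 545.4 -332.4   68.2] desk [  39.8 -464.3   68.2] F [-0.6 -0.2 -0.4] w 74.2
shift units [ 0.047  1.456 -0.032] turn units [-0.038  0.04  -0.058]
```

Emit:
apply_moves --commands '[[[0.04, 0.5, -0.03, 0, 0, -0.05], [0, 0.5, 0, 0, 0, 0], [0, 0.3, 0, 0, 0, 0], [0, 0.15, 0, 0, 0, 0], [0, 0, 0, 0, 0, 0]]]'

```text
clock: 10.97
eef_pos: [545.1, -330.5, 6.1]
tool_rot: [-1.561, 0.004, 0.533]
force: [-0.0, 0.2, 0.0]
width: 73.9
```

```bash
python3 - <<'E'
from h import *
delta((547.3,-332.6,10),toolR(0,np.radians(30)))
E
```

```text
t 10.97 pos [ 545.1 -330.5    6.1] desk [  39.2 -462.4    6.1] F [-0.   0.2  0. ] w 73.9
shift units [ 0.02  -0.099 -0.072] turn units [-0.11   0.104 -0.048]
```

Emit:
apply_moves --commands '[[[0.02, -0.12, -0.07, -0.1, 0.1, -0.05], [0, 0, 0, 0, 0, 0]]]'

```text
clock: 11.13
eef_pos: [547.8, -333.0, 12.1]
tool_rot: [-1.571, -0.001, 0.524]
force: [0.8, 0.3, 1.6]
width: 73.5
```

Emit:
apply_moves --commands '[[[0, 0, 0, 0, 0, 0], [0, 0, 0, 0, 0, 0], [0, 0, 0, 0, 0, 0], [0, 0, 0, 0, 0, 0], [0, 0, 0, 0, 0, 0]]]' --claw 40

```text
clock: 11.55
eef_pos: [550.0, -334.7, 16.8]
tool_rot: [-1.577, -0.004, 0.524]
force: [-0.5, 0.2, -1.3]
width: 49.6
```

Emit:
apply_moves --commands '[[[0, -0.3, 0, 0, 0, 0], [0, -0.8, 0, 0, 0, 0], [0, -1, 0, 0, 0, 0], [0, -1, 0, 0, 0, 0], [0, -1, 0, 0, 0, 0], [0, 0, 0, 0, 0, 0]]]'

```text
clock: 12.05
eef_pos: [546.3, -332.5, 186.8]
tool_rot: [-1.569, 0.001, 0.523]
force: [1.6, -0.8, -0.6]
width: 50.1
```

```bash
python3 - <<'E'
from h import *
delta((593.6,234,170),toolR(0,1.4))
E
```

```text
t 12.05 pos [ 546.3 -332.5  186.8] desk [  40.7 -464.2  186.8] F [ 1.6 -0.8 -0.6] w 50.1
shift units [ 8.101  0.433 11.676] turn units [ -0.022 -10.048  -0.   ]
```

Emit:
apply_moves --commands '[[[0.55, 0, 0.8, 0, 0, 0], [0.55, 0, 0.8, 0, 0, 0], [0.55, 0, 0.8, 0, 0, 0], [0.55, 0, 0.8, 0, 0, 0], [0.55, 0, 0.8, 0, 0, 0], [0.55, 0, 0.8, 0, 0, 0], [0.55, 0, 0.8, 0, 0, 0], [0.55, 0, 0.8, 0, 0, 0]]]'

```text
clock: 12.72
eef_pos: [573.1, -28.2, 194.8]
tool_rot: [-1.589, -0.005, 0.499]
force: [0.9, 0.3, -1.5]
width: 49.1
```

Emit:
apply_moves --commands '[[[0, 0, 0, 0, -1, 0], [0, 0, 0, 0, -1, 0], [0, 0, 0, 0, -1, 0], [0, 0, 0, 0, -1, 0], [0, 0, 0, 0, -1, 0], [0, 0, 0, 0, -1, 0], [0, 0, 0, 0, -1, 0], [0, 0, 0, 0, -1, 0]]]'

```text
clock: 13.38
eef_pos: [572.2, -6.6, 197.8]
tool_rot: [-1.585, -0.0, 1.256]
force: [-0.4, -1.0, -2.2]
width: 49.4
```

```bash
python3 - <<'E'
from h import *
delta((593.6,234,170),toolR(0,1.4))
E
```

```text
t 13.38 pos [572.2  -6.6 197.8] desk [   4.6 -139.2  197.8] F [-0.4 -1.  -2.2] w 49.4
shift units [5.885 0.676 1.363] turn units [ 0.162 -1.648 -0.01 ]
```

Emit:
apply_moves --commands '[[[0.97, 0, 0.22, 0.1, 0, 0], [0.97, 0, 0.22, 0.06, 0, 0], [0.97, 0, 0.22, 0, 0, 0], [0.97, 0, 0.22, 0, 0, 0], [0.97, 0, 0.22, 0, 0, 0], [0.97, 0, 0.22, 0, 0, 0], [0, 0, 0, 0, -0.8, 0], [0, 0, 0, 0, -0.8, 0]]]'

```text
clock: 14.05
eef_pos: [595.1, 235.4, 200.4]
tool_rot: [-1.574, 0.001, 1.391]
force: [0.6, -1.7, -2.0]
width: 49.7
```

```bash
python3 - <<'E'
from h import *
delta((593.6,234,110),toolR(0,1.4))
E
```

```text
t 14.05 pos [595.1 235.4 200.4] desk [-18.6 102.7 200.4] F [ 0.6 -1.7 -2. ] w 49.7
shift units [-0.038  2.261  0.038] turn units [ 0.038 -0.1   -0.014]
```

Emit:
apply_moves --commands '[[[-0.03, 0.5, 0.03, 0.03, -0.1, 0], [0, 0.7, 0, 0, 0, 0], [0, 0.7, 0, 0, 0, 0], [0, 0.4, 0, 0, 0, 0], [0, 0, 0, 0, 0, 0], [0, 0, 0, 0, 0, 0]]]'

```text
clock: 14.55
eef_pos: [594.1, 239.9, 109.6]
tool_rot: [-1.576, -0.004, 1.41]
force: [0.5, -0.7, -2.6]
width: 49.5
```

```bash
python3 - <<'E'
from h import *
from cell import eyes
delta((593.6,234,95),toolR(0,1.4))
d=eyes.get_image("wrist"); np.savez("wrist5.npz",**d); a=d["image"][:,:,::-1]
D=eyes.get_image("scene"); np.savez("scene5.npz",**D); b=D["image"][210:330,340:470,::-1]
o=np.zeros((480,800,3),np.uint8); o[:345,:460]=cv2.resize(a,(460,345)); o[:314,460:]=cv2.resize(b,(340,314),interpolation=cv2.INTER_CUBIC)
cv2.imwrite("pics/m5.png",o)
delta((593.6,234,95),toolR(0,1.4))
E
```

```text
t 14.55 pos [594.1 239.9 109.6] desk [-20.5 106.9 109.6] F [ 0.5 -0.7 -2.6] w 49.5
shift units [-0.149  0.364 -0.009] turn units [0.06  0.12  0.044]
t 14.65 pos [594.7 240.1 110.5] desk [-20.  107.3 110.5] F [ 0.7  0.3 -1.6] w 49.5
shift units [-0.156  0.386  0.004] turn units [0.076 0.12  0.054]
```

View pics/m5.png

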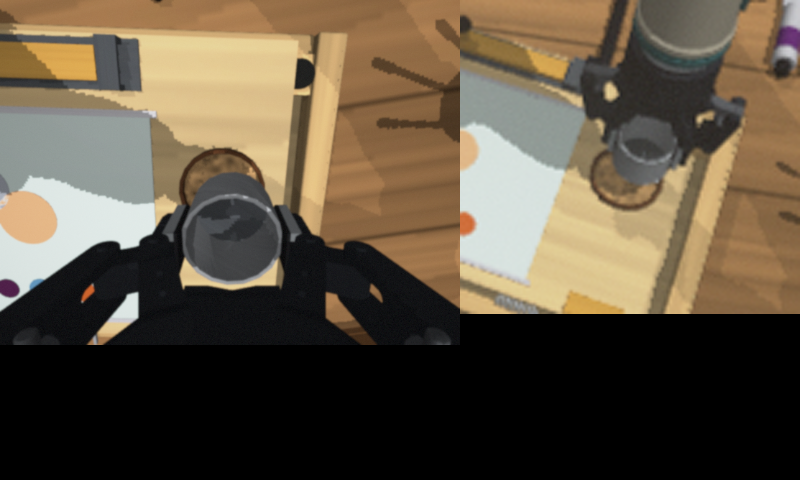

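```bash
python3 - <<'E'
from h import *
from scipy.optimize import least_squares
d=np.load("wrist5.npz");S=np.load("scene5.npz");k=640/460
# fit well centre from collar-top outer-edge points, z=66, radius 34
for nm,D,pts in [("wrist",d,[(k*u,k*v) for u,v in [(179,188),(188,163),(203,152),(222,148),(243,153),(258,168),(265,187)]]),
  ("scene",S,[(340+(u-460)/340*130,210+v/314*120) for u,v in [(591,180),(596,165),(663,182),(655,198),(628,211),(603,203)]])]:
    W=np.array([onz(D,p,65)[:2] for p in pts])
    r=least_squares(lambda c:np.hypot(*(W-c).T)-34,[594,234]);print(nm,r.x.round(1),r.fun.round(1))
print("cup rim",onz(d,(233*k,238*k),137).round(1), onz(S,(340+(646-460)/340*130,210+138/314*120),137).round(1))
E
```

```text
wrist [593.  232.9] [-0.6  0.   0.   0.1  0.3 -0.6 -0.2]
scene [598.5 234.6] [-0.8 -3.2 -0.7 -2.8 -0.4  1.1]
cup rim [593.4 241.  137. ] [596.8 240.4 137. ]
```

Emit:
apply_moves --commands '[[[-0.18, 0.1, -0.02, 0.08, 0.1, 0.05], [0, 0.3, 0, 0, 0, 0], [0, 0, 0, 0, 0, 0]]]'

```text
clock: 14.9
eef_pos: [596.9, 232.9, 97.4]
tool_rot: [-1.576, -0.003, 1.401]
force: [-1.3, 0.1, -2.3]
width: 49.5
```

```bash
python3 - <<'E'
from h import *
delta((594.3,232.3,80),toolR(0,1.4))
E
```

```text
t 14.9 pos [596.9 232.9  97.4] desk [-16.4 100.6  97.4] F [-1.3  0.1 -2.3] w 49.5
shift units [-0.027  0.436  0.063] turn units [0.058 0.006 0.04 ]
```

Emit:
apply_moves --commands '[[[-0.02, 0.15, 0.06, 0.05, 0, 0.04], [0, 0.15, 0, 0, 0, 0], [0, 0.1, 0, 0, 0, 0]]]'

```text
clock: 15.15
eef_pos: [595.8, 232.2, 81.7]
tool_rot: [-1.574, -0.001, 1.399]
force: [0.6, -0.4, -2.4]
width: 49.6
```

```bash
python3 - <<'E'
from h import *
delta((594.3,232.3,75),toolR(0,1.4))
E
```

```text
t 15.15 pos [595.8 232.2  81.7] desk [-17.3  99.7  81.7] F [ 0.6 -0.4 -2.4] w 49.6
shift units [-0.003  0.167  0.038] turn units [ 0.04  -0.008  0.014]
```

Emit:
apply_moves --commands '[[[0, 0.06, 0.035, 0.04, 0, 0], [0, 0.05, 0, 0, 0, 0], [0, 0.05, 0, 0, 0, 0]]]'

```text
clock: 15.4
eef_pos: [593.5, 232.5, 73.8]
tool_rot: [-1.569, -0.0, 1.4]
force: [-2.4, -1.8, 10.3]
width: 49.7
```

```bash
python3 - <<'E'
from h import *
delta((594.3,232.3,73),toolR(0,1.4))
E
```

```text
t 15.4 pos [593.5 232.5  73.8] desk [-19.6  99.6  73.8] F [-2.4 -1.8 10.3] w 49.7
shift units [-0.002  0.019 -0.019] turn units [-0.024 -0.004  0.004]
```

Emit:
apply_moves --commands '[[[0, -0.01, 0, 0, 0, 0], [0, 0, 0, 0, 0, 0]]]'

```text
clock: 15.57
eef_pos: [593.9, 232.6, 74.6]
tool_rot: [-1.569, -0.001, 1.4]
force: [0.2, -0.2, -2.2]
width: 49.8
```

Emit:
apply_moves --commands '[[[0, 0, 0, 0, 0, 0], [0, 0, 0, 0, 0, 0], [0, 0, 0, 0, 0, 0], [0, 0, 0, 0, 0, 0]]]' --claw 74

```text
clock: 15.9
eef_pos: [594.8, 233.2, 75.3]
tool_rot: [-1.571, -0.002, 1.4]
force: [-0.4, 0.3, 0.6]
width: 73.8
```

Emit:
apply_moves --commands '[[[0, -0.4, 0, 0, 0, 0], [0, -0.8, 0, 0, 0, 0], [0, -1, 0, 0, 0, 0], [0, -1, 0, 0, 0, 0], [0, -0.7, -0.7, 0, 0, 0], [0, 0, -0.9, 0, 0, 0], [0, 0, 0.5, 0, 0, 0], [0, 0, 0, 0, 0, 0]]]'

```text
clock: 16.57
eef_pos: [639.4, 226.5, 234.9]
tool_rot: [-1.567, 0.001, 1.403]
force: [-0.5, 0.9, -0.6]
width: 73.8
```

```bash
python3 - <<'E'
from h import *
from cell import eyes
delta((594.3,232.3,73),toolR(0,1.4))
d=eyes.get_image("wrist"); a=d["image"][:,:,::-1]
D=eyes.get_image("scene"); b=D["image"][190:350,280:460,::-1]
o=np.zeros((600,800,3),np.uint8); o[:315,:420]=cv2.resize(a,(420,315)); o[:338,420:]=cv2.resize(b,(380,338),interpolation=cv2.INTER_CUBIC)
c=eyes.get_image("top")["image"][130:290,180:350,::-1]; o[340:600,420:696]=cv2.resize(c,(276,260),interpolation=cv2.INTER_CUBIC)
o[316:600,:378]=cv2.resize(D["image"][:,:,::-1],(378,284))
cv2.imwrite("pics/m6.png",o)
E
```

```text
t 16.57 pos [639.4 226.5 234.9] desk [ 26.6 102.4 234.9] F [-0.5  0.9 -0.6] w 73.8
shift units [-0.043  4.052  1.119] turn units [-0.05   0.03  -0.008]
```

View pics/m6.png

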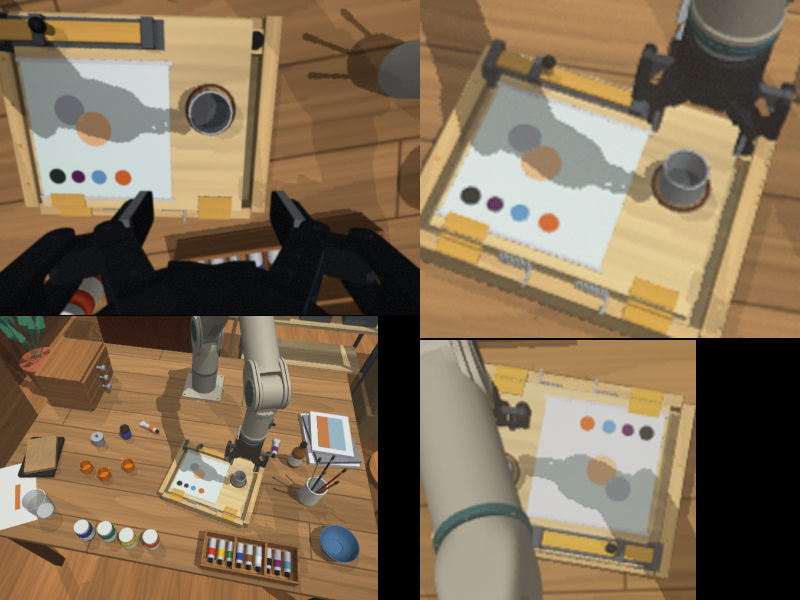

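```bash
python3 - <<'E'
from h import *
d=np.load("wrist3.npz");k=640/440
print("knob",w2d(onz(d,(189*k,158*k),90)).round(1))
from cell import finish_job
print(finish_job())
E
```

```text
knob [-113.6  -94.9   90. ]
the job is handed in; nothing more can be done
None
```

The board is down and bolted, the steel cup stands upright in the well, and the job was handed in at about 16.6 s of the 62 s allowed.

- **Pressing and bolting:** I pressed the board down with the shut fingertips on the bolt. It landed with the bolt's top at about 66.6 mm, within about 1 mm of the drawn height. The highest force I read was about 22 N, at landing, and I held roughly 9 to 13 N while sliding the bolt. Force is only read at the end of each move, so I did not see any brief peaks in between.
- **Bolt home:** The fingertips went about 25.7 mm and then stopped, with the sideways force rising to 6–7 N. The picture agrees: the knob moved from about −69 to −95 mm along the desk's y. After I let go, the board stayed down.
- **Cup:** I lifted the cup clear of its neighbours and lowered it into the well. I felt the floor at about 10 N and let go. The last pictures show it upright inside the collar, the bolt in the catch, and the gripper clear of everything.
- **Checks that disagreed:** The camera estimates of positions differed by 2 to 5 mm, and I relied on the wrist view for the fit. The gripper read about 50 mm on the 52 mm cup, which I put down to pad give. The other things on the table look unmoved in the last picture, but I did not measure them.

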